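# Surface-probe reading on a hot plate

### The job

Check the small hot plate with the surface-probe thermometer: first lift the mug off the plate and stand it upright on the worktop, clear of the hot plate. Then draw the thermometer out of its sloping dock and set its sprung tip in the round recess at the middle of the iron plate, holding the thermometer upright and pressing lightly, so that the tip is pushed about half-way in, neither just touching nor bottomed. Finish while still holding it there, and leave the other things on the worktop undisturbed.

Things in the scene. Friction and masses are not known exactly. Their poses are not given: they have to be found in the camera images.
- mug_handle (a point): the mug left on the hot plate: hollow cup 86 mm across (foot 66), 103 mm tall, 0.27 kg, wall 4 mm. This point lies in its handle, 78 mm above the mug's underside; the handle is 13 mm thick along this frame's x, 8 to 15 mm deep along y, with a gap of about 25 mm to the cup. The cup's axis is 70 mm away along +y; z points up the mug
- mug_middle (a point): a point on the mug's axis, 52 mm above its underside (half-way up); same axes as mug_handle
- mug: the mug as a whole; its origin lies in the plane of its underside, 18 mm from the cup's axis towards the handle (the handle is at -y, the cup's axis at y = +18 mm), z up the mug
- hotplate: portable electric hot plate, fixed, cold: white housing 180 (x) x 190 (y) x 56 mm with a control knob that sticks out 16 mm from its front face at -x; on it a dark iron plate 140 mm across whose top is 70 mm above the worktop. Origin at the middle of its underside on the worktop; z up
- plate_spot (a point): the marked spot: middle of the floor of the round recess (36 mm across, 2.5 mm deep, floor of bare bright metal) at the centre of the iron plate, 67.5 mm above the worktop; z up, normal to the plate. Hidden under the mug at the start
- dock: fixed black dock for the thermometer: round foot 97 mm across with a tube (18 mm bore, 78 mm long) that slopes 22 degrees (0.384 rad) from upright, leaning towards the dock's +x (to the robot's left). Origin at the middle of its underside; the tube's mouth is 94 mm above the worktop. The probe must be drawn about 75 mm along the tube's axis to come free
- probe_grip (a point): the surface-probe thermometer, 192 mm long, 0.14 kg, loose in the dock; this point is where to grip: on its axis, 150 mm from the tip, 42 mm below the handle's top end. z runs from tip to handle end (up when upright), y out of the display face. Flat-sided handle 30 mm wide along x, 22 mm thick along y, from 84 to 192 mm from the tip
- probe_tip (a point): middle of the flat end face of the sprung tip, an 11 mm wide pin that sticks 16 mm out of the sleeve when free; same axes as probe_grip, 150 mm from it when the spring is free
- probe: the thermometer as a whole; origin at the free tip's end face, same axes as probe_grip. A shoulder 26 mm across (72 to 84 mm from the tip) rests on the dock tube's mouth; below it a steel sleeve, 16 mm across, ends 16 mm from the tip. With the play in the 22 degree tube it rests leaning about 26 degrees
- plunger (a joint): how far the tip is pushed in, m: 0 = fully out, 0.012 = bottomed. The spring pushes back with 1 N at the start of travel and 400 N/m, so 3.4 N at half travel and 5.8 N at the stop
- coffee_pod_a: bystander: small white coffee pod, 51 mm across, 42 mm tall; origin at its underside
- coffee_pod_b: bystander: second coffee pod of the same size; origin at its underside
- tuna_tin: bystander: low round food tin, 86 mm across, 40 mm tall; origin at its underside
Things that resemble listed ones, but are neither listed nor needed, are in the scene too. Leave any purple look-alike of the probe alone.

How it is judged:
By the outcome, as a careful person would: the job done as asked, in the order asked, and still so for the second after the job is handed in, while the arm keeps its last pose, push and grip.
It also fails if it takes over 61 s, if anything falls off the work surface, if the arm or the gripper's body presses on something with over 40 N, if the wrist force passes 120 N, or if a joint passes its speed limit or range.

### The arm

A 6-joint arm with a two-finger parallel gripper is mounted at the origin on a cart in front of the work surface, level with it; the furniture and walls round the work are solid. World frame = base frame: x ahead of the robot, y to its left, z up, the work surface at z = 0. Lengths are in mm, angles in rad, forces in N, time in s.
With the tool pointing down it reaches from about 275 to 750 mm from the base axis. Payload 10.2 kg.
Tool frame: the origin (TCP) lies between the finger pads; the fingertips stand 17 mm ahead of it and the grasp point (between the pads) lies 2 mm behind it (tips_ahead is the distance from the TCP to the fingertips, in mm); z points along the fingers, y is the line along which they close (so a half turn about z gives the same grasp; the last joint's range is limited). The gripper opens to 85 mm and grips with 20 to 120 N. Pads are 22 mm wide; open, the fingers measure 114 mm over their backs; the gripper's body (76 mm by 85 mm) begins 54 mm behind the grasp point. The pads swing forward as they close: fully open they stand 13 mm farther back than shut.
Start: joints at [-1.482, 0.313, 1.498, -0, 1.331, -0.223], TCP at [161.043, -499.696, 222.794] pointing down, gripper open.
Joint ranges: [-2.94, 2.94], [-0.97, 2.17], [0.19, 2.56], [-1.23, 4.37], [0.02, 3.11], [-2.88, 2.88]. Speed limits (rad/s): [2.39, 2.39, 3.01, 3.14, 3.14, 3.14].

### API

Orientations are given as a unit quaternion [w, x, y, z].
In Python, from rig import sense, capture, finish_job, boxes_of, tips_ahead gives the robot as it stands.
- The arm moves only by the tool drive_tool, never from a script. Its argument "commands" is text: rows parted by semicolons, each of 7 numbers parted by spaces: the shift along the world's x, y, z in units of 0.1 m (1.0 is 0.1 m), then the turn, a rotation vector about the world's x, y, z in units of pi/4 rad (1.0 is pi/4 rad), then the opening in per cent of the stroke, from 0 (shut) to 100 (fully open). A call has 1 to 20 rows; each row shifts and turns the commanded pose from where the row before left it; what a row does not reach is not made up. A row lasts 1/12 s, in which the tool goes at most 41.7 mm and 7.16 degrees, less where a joint would pass 70% of its speed; a pose out of reach is approached as far as the arm can. A call with a number of a shift or a turn outside -1 to 1 is refused whole. A call with a gripper value outside its range is refused whole. The fingers move at their own pace and stop on an object; "force" is the grip in N (left out, the last holds). Time passes only in rows, so rows that do not move let the fingers close. It gives the time, the measured TCP pose, the force, the opening and the grip force at its end, in the units of the state.
- sense(): the state, without advancing time (a new reading comes with each control period).
- capture(name): name is "scene" or "top" or "wrist"; returns a dict with "pixels" (400x640x3 uint8, blue, green, red), "fov_y" (degrees; the focal length in pixels is half the picture's height over the tangent of half this angle, whatever the lens; pixels are square), "cx", "cy" (the principal point, pixels), "position" and "attitude" of the camera in the world; the wrist camera has in their place "tool_from_camera" (4x4, takes a point from camera to tool coordinates, whose origin is the TCP and whose axes are the flange's). Camera axes: x right, y down, z forward; pixel columns grow to the right and rows downward; lengths in mm; the calibration is good to about 2 mm. A picture is of the moment at which its call begins: read the wrist's pose just before it. There is no depth.
- finish_job(): hands the job in; it is judged then, once.
Trained networks look in a picture, given as the dict that the camera call returned (one of the last four; its "shot" number tells which), for a name from the list of things; names that differ only in an ending like _2 or _b are one class to them, and where a whole thing is asked for, a point or a joint stands for the part that bears it (a point fixed in the world has none). Each returns a list of dicts, best first, with "confidence" (0 to 1); they miss things now and then, are a little off and sometimes report something else, mostly with a low value. They report only what shows in the picture. A call takes as long as a camera call. They do not tell look-alikes from the thing itself.
- boxes_of(picture, name): "position" ([column, row] in pixels, amid what is visible of it).
The state is a dict: "time_s": time; "joints": joint angles; "dq": joint speeds; "tau": joint torques, N m; "eef_pos": TCP position; "ee_rot": TCP orientation; "force": force on the tool from outside, world axes, zero at the start; "wrist_torque": the same for the moment, N m; "grip_width": opening from 0.0 (shut) to 1.0 (fully open); "grip_force": force on a finger pad.
Only numpy, scipy, OpenCV 4.12 (cv2) and the standard library are available. Lean on these libraries where they do the work, as an engineer would, in place of code of your own. Each camera call takes 0.05 s, during which the arm holds its last target. There are 200 camera calls.

## Working session

There is one attempt and no reset: what is moved stays moved. The work goes in short steps, Python scripts to look and compute and a tool call to move; the robot and the scene stay as the last step left them, time stands still between calls to the robot, and variables do not carry over. Pictures are saved under pics/ and viewed, at most 10 in all, crops included, and the job is handed in when it is done.

Besides the shell and the picture viewer there is one more tool, called by a JSON object that holds its "op" and its "data", one argument or row to a line. drive_tool: Moves the arm, as the interface text tells. Shifts and turns lie within -1 to 1; 1 stands for 0.1 m of shift or pi/4 rad of turn. Its arguments: {"type":"object","properties":{"commands":{"type":"string"},"force":{"type":"number"}},"required":["commands"]}

```bash
mkdir -p pics; ls
cat > h.py <<'E'
import numpy as np, cv2
from scipy.spatial.transform import Rotation as R
from rig import *
def Rq(q): return R.from_quat([q[1],q[2],q[3],q[0]]).as_matrix()
def cam(name):
    s=sense(); p=capture(name)
    if name=="wrist":
        T=np.eye(4);T[:3,:3]=Rq(s["ee_rot"]);T[:3,3]=s["eef_pos"];M=T@np.array(p["tool_from_camera"])
    else:
        M=np.eye(4);a=np.array(p["attitude"]);M[:3,:3]=Rq(a) if a.size==4 else a.reshape(3,3);M[:3,3]=p["position"]
    p["M"]=M;p["f"]=200/np.tan(np.radians(p["fov_y"])/2);return p
def ray(p,uv):
    d=p["M"][:3,:3]@np.array([(uv[0]-p["cx"])/p["f"],(uv[1]-p["cy"])/p["f"],1.]);return p["M"][:3,3],d/np.linalg.norm(d)
def atz(p,uv,z):
    o,d=ray(p,uv);return o+d*(z-o[2])/d[2]
def tri(obs):
    A=np.zeros((3,3));b=np.zeros(3);L=[]
    for p,uv in obs:
        o,d=ray(p,uv);P=np.eye(3)-np.outer(d,d);A+=P;b+=P@o;L.append((P,o))
    x=np.linalg.solve(A,b);return x,[round(float(np.linalg.norm(P@(x-o))),1) for P,o in L]
def proj(p,X):
    c=np.linalg.inv(p["M"])@np.append(X,1);return [round(float(p["f"]*c[0]/c[2]+p["cx"]),1),round(float(p["f"]*c[1]/c[2]+p["cy"]),1)]
E
python3 - <<'E'
from h import *
np.set_printoptions(precision=1,suppress=True)
a=cam("scene");b=cam("top")
for n,p in(("scene",a),("top",b)):
    cv2.imwrite(f"pics/{n}.png",p["pixels"]);print(n,p["fov_y"],p["M"][:3,3])
    for k in["mug_handle","mug_middle","mug","hotplate","dock","probe_grip","probe_tip","probe","coffee_pod_a","tuna_tin"]:
        print(k,[(np.round(x["position"],1).tolist(),round(x["confidence"],2)) for x in boxes_of(p,k)][:4])
print(sense())
E
```

```text
pics
scene 54.731609416703634 [-58.5 904.9 716.7]
mug_handle [([260.1, 186.9], 0.93)]
mug_middle [([262.2, 187.2], 0.65)]
mug [([261.4, 186.3], 0.76)]
hotplate [([263.5, 224.0], 0.71)]
dock [([345.6, 180.5], 0.69)]
probe_grip [([319.0, 309.6], 0.96), ([335.1, 149.3], 0.56)]
probe_tip []
probe [([312.5, 310.6], 0.94), ([334.0, 145.3], 0.92)]
coffee_pod_a [([273.3, 250.9], 0.62), ([237.4, 255.7], 0.59), ([333.4, 149.5], 0.3)]
tuna_tin [([261.6, 187.9], 0.72), ([296.6, 178.1], 0.63)]
top 46.59193695797439 [ 183.1  271.4 1479.8]
mug_handle [([303.5, 142.5], 0.6)]
mug_middle [([304.7, 143.9], 0.75), ([388.7, 161.9], 0.26)]
mug [([301.3, 144.6], 0.57)]
hotplate [([306.1, 163.3], 0.66)]
dock []
probe_grip [([250.9, 246.6], 0.89), ([385.3, 162.3], 0.58), ([278.1, 186.5], 0.57)]
probe_tip []
probe [([388.6, 168.6], 0.68), ([255.1, 238.5], 0.56)]
coffee_pod_a [([256.4, 164.5], 0.74), ([276.9, 187.8], 0.68)]
tuna_tin [([373.2, 134.9], 0.92)]
{'time_s': 1.1, 'joints': array([-1.5,  0.3,  1.5, -0. ,  1.3, -0.2]), 'dq': array([-0.,  0.,  0., -0., -0., -0.]), 'tau': array([ -0. , -41.2, -26. ,  -0. ,   0. ,  -0. ]), 'eef_pos': array([ 161.1, -499.7,  222.8]), 'ee_rot': array([ 0. ,  1. ,  0.2, -0. ]), 'force': array([-0. , -0.9, -0.3]), 'wrist_torque': array([-0.1,  0.1,  0. ]), 'grip_force': 0.0, 'grip_width': 1.0018517491648677}
```

Run:
```python
import cv2
a=cv2.imread("pics/scene.png")[90:350,190:450];b=cv2.imread("pics/top.png")[80:300,190:450]
cv2.imwrite("pics/sc.png",cv2.resize(a,None,fx=2.3,fy=2.3,interpolation=2));cv2.imwrite("pics/tc.png",cv2.resize(b,None,fx=2.7,fy=2.7,interpolation=2))
```

```text
(no output)
```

View pics/sc.png

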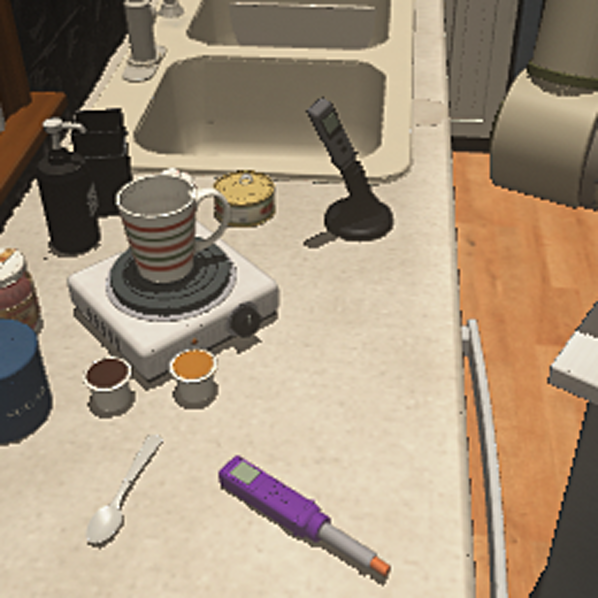

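View pics/tc.png

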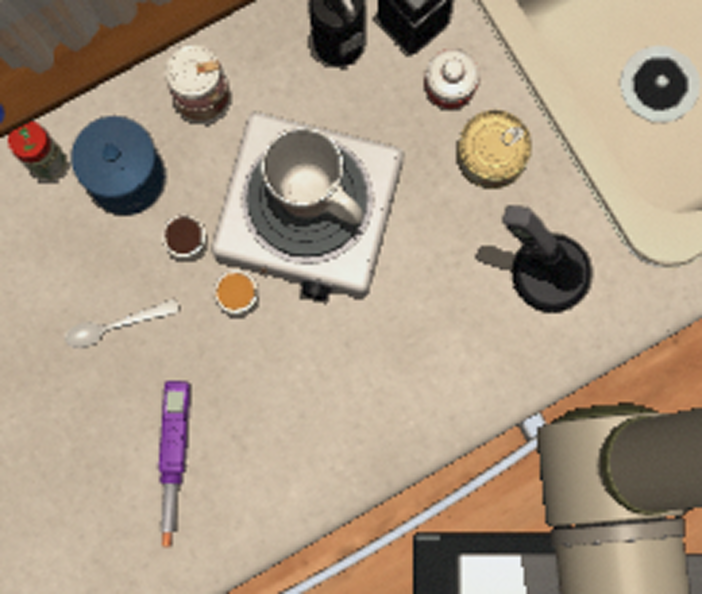

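The scene view shows the mug at (259,186), with its handle towards the robot and the right. The grey probe is in its black dock at (335,150), and a purple look-alike lies at (315,310). The top view shows the same layout, with the mug at (302,144) and the dock at (392,180).

Run:
```python
from h import *
np.set_printoptions(precision=1,suppress=True)
a=cam("scene");b=cam("top")
S=lambda x,y:(190+x/2.3,90+y/2.3)
T=lambda x,y:(190+x/2.7,80+y/2.7)
print("rim",tri([(a,S(157,198)),(b,T(303,168))]))
print("handle",tri([(a,S(222,205)),(b,T(352,212))]))
print("probe end",tri([(a,S(321,103)),(b,T(518,216))]))
print("foot",atz(b,T(552,272),8),atz(a,S(358,218),8))
print("plate corners z56 top",[atz(b,T(*c),56) for c in((252,115),(402,155),(364,293),(216,255))])
print("iron",atz(b,T(309,205),70), atz(a,S(172,277),70))
print("tin",atz(b,T(495,148),40),"pods",atz(b,T(184,237),42),atz(b,T(237,293),42),"knob",atz(b,T(316,290),30))
print("soap jar",atz(b,T(452,78),50),"sink corner",atz(b,T(640,250),0),atz(b,T(480,10),0),"edge",atz(b,T(700,320),0),atz(b,T(225,592),0),"spoon",atz(b,T(180,305),0),"purple",atz(b,T(167,540),0),atz(b,T(175,383),0))
```

```text
rim (array([565.6, 335.7, 161.7]), [0.4, 0.4])
handle (array([520.8, 281.6, 139.8]), [2.3, 2.3])
probe end (array([502.4, 107.9, 200.6]), [1.3, 1.3])
foot [483.3  44.4   8. ] [475.8  54.9   8. ]
plate corners z56 top [array([661., 402.,  56.]), array([612.8, 225.2,  56. ]), array([448. , 269.2,  56. ]), array([492.2, 441. ,  56. ])]
iron [548.5 333.1  70. ] [540.5 351.4  70. ]
tin [626.6 114.2  40. ] pods [516.7 480.7  42. ] [450.1 417.2  42. ] knob [456.3 325.6  30. ]
soap jar [709.5 165.4  50. ] sink corner [512.3 -63.4   0. ] [816.2 126.3   0. ] edge [ 427.1 -132.5    0. ] [106. 429.   0.] spoon [443.1 489.5   0. ] purple [165.2 497.7   0. ] [349.1 493.1   0. ]
```

```bash
cat >> h.py <<'E'
def st():
    s=sense();M=Rq(s["ee_rot"]);print("t",round(s["time_s"],2),"pos",np.round(s["eef_pos"],1),"ydeg",round(float(np.degrees(np.arctan2(M[1,1],M[0,1]))),1),"z",np.round(M[:,2],3),"J",np.round(s["joints"],2),"F",np.round(s["force"],1),"w",round(s["grip_width"],3),round(s["grip_force"],1),flush=True);return s
E
python3 -c "
from h import *
st();print(cam('wrist')['tool_from_camera'] if 0 else tips_ahead)"
```

```text
t 1.2 pos [ 161.1 -499.7  222.8] ydeg -72.1 z [ 0. -0. -1.] J [-1.48  0.31  1.5   0.    1.33 -0.22] F [-0.2 -0.5  0.2] w 1.0 0.0
17.0
```

{"op": "drive_tool", "data": {
  "commands": "0.16 0.37 0.055 0 0 0.036 100;0.16 0.37 0.055 0 0 0.036 100;0.16 0.37 0.055 0 0 0.036 100;0.16 0.37 0.055 0 0 0.036 100;0.16 0.37 0.055 0 0 0.036 100;0.16 0.37 0.055 0 0 0.036 100;0.16 0.37 0.055 0 0 0.036 100;0.16 0.37 0.055 0 0 0.036 100;0.16 0.37 0.055 0 0 0.036 100;0.16 0.37 0.055 0 0 0.036 100;0.16 0.37 0.055 0 0 0.036 100;0.16 0.37 0.055 0 0 0.036 100;0.16 0.37 0.055 0 0 0.036 100;0.16 0.37 0.055 0 0 0.036 100;0.16 0.37 0.055 0 0 0.036 100;0.16 0.37 0.055 0 0 0.036 100;0.16 0.37 0.055 0 0 0.036 100;0.16 0.37 0.055 0 0 0.036 100;0.16 0.37 0.055 0 0 0.036 100;0.16 0.37 0.055 0 0 0.036 100"
}}

```text
time_s: 2.87
eef_pos: [481.3, 242.5, 333.1]
ee_rot: [0.0, 0.905, 0.426, 0.0]
force: [0.2, -0.6, 0.0]
grip_width: 1.002
grip_force: 0.0
```

```bash
cat > look.py <<'E'
import sys
from h import *
st();p=cam("wrist");cv2.imwrite(f"pics/{sys.argv[1]}.png",p["pixels"]);np.save(f"pics/{sys.argv[1]}.npy",np.r_[p["M"].ravel(),p["f"],p["cx"],p["cy"]])
for k in sys.argv[2:]: print(k,[(np.round(x["position"],1).tolist(),round(x["confidence"],2)) for x in boxes_of(p,k)][:3])
E
python3 look.py w1 mug_handle mug_middle hotplate probe_grip
```

```text
t 2.87 pos [481.3 242.5 333.1] ydeg -39.6 z [ 0. -0. -1.] J [ 0.25  0.29  1.24 -0.    1.61  0.94] F [ 0.2 -0.6  0. ] w 1.002 0.0
mug_handle [([324.7, 32.1], 0.86), ([420.0, 257.4], 0.32)]
mug_middle [([326.8, 30.8], 0.96)]
hotplate [([302.7, 72.2], 0.97)]
probe_grip [([74.3, 94.6], 0.67), ([418.5, 257.3], 0.58)]
```

View pics/w1.png

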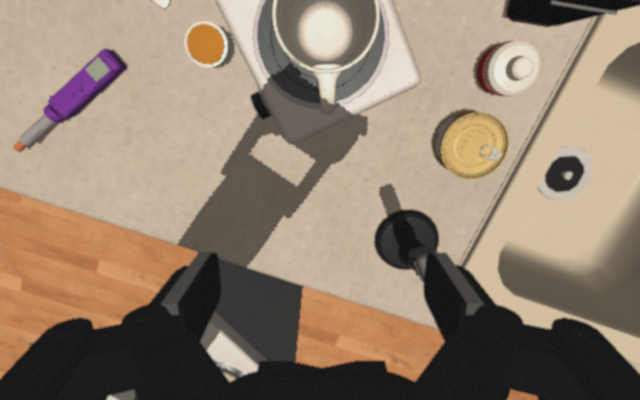

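The wrist view shows the mug rim centred near (326,22). The handle runs straight down the picture from (327,65) to (328,107), so it lines up with the tool's x axis.

```bash
cat >> h.py <<'E'
def load(n):
    v=np.load(f"pics/{n}.npy");return dict(M=v[:16].reshape(4,4),f=v[16],cx=v[17],cy=v[18])
E
python3 - <<'E'
from h import *
np.set_printoptions(precision=1,suppress=True)
p=load("w1");print(p["M"][:3,3],p["M"][:3,2])
b=cam("top");a=cam("scene")
T=lambda x,y:(190+x/2.7,80+y/2.7)
S=lambda x,y:(190+x/2.3,90+y/2.3)
print("rim3",tri([(p,(326,21)),(a,S(157,197)),(b,T(303,167))]),"rim173",atz(p,(326,21),173))
for z in(140,148,155,160):print(z,"hand mid",atz(p,(327,85),z),"outer",atz(p,(328,108),z))
print("top handle outer",atz(b,T(353,213),145))
print("probe end",[atz(p,(420,260),z) for z in (190,200)])
E
```

```text
[529.7 299.8 484.4] [-0.2 -0.2 -1. ]
rim3 (array([565.2, 335.7, 163.5]), [1.0, 0.4, 1.4]) rim173 [563.1 334.4 173. ]
140 hand mid [532.5 295.1 140. ] outer [519.8 278.2 140. ]
148 hand mid [532.4 295.2 148. ] outer [520.1 278.7 148. ]
155 hand mid [532.4 295.3 155. ] outer [520.3 279.1 155. ]
160 hand mid [532.3 295.4 160. ] outer [520.4 279.4 160. ]
top handle outer [520.3 281.7 145. ]
probe end [array([499.6, 118.7, 190. ]), array([500.6, 124.8, 200. ])]
```

{"op": "drive_tool", "data": {
  "commands": "0.2 0.2 -0.1 0 0 0.015 100;0.21 0.2 -0.1 0 0 0.015 100;0 0 -0.35 0 0 0 100;0 0 -0.35 0 0 0 100;0 0 -0.3 0 0 0 100;0 0 -0.2 0 0 0 100;0 0 0 0 0 0 100"
}}

```text
time_s: 3.8
eef_pos: [520.3, 278.6, 188.9]
ee_rot: [-0.001, 0.901, 0.435, -0.004]
force: [-0.1, -0.6, -0.6]
grip_width: 0.999
grip_force: 0.0
```

```bash
python3 look.py w2 mug_handle
```

```text
t 3.8 pos [520.3 278.6 188.9] ydeg -38.5 z [-0.007 -0.002 -1.   ] J [ 0.29  0.49  1.34 -0.    1.33  0.96] F [-0.1 -0.6 -0.6] w 0.999 0.0
mug_handle [([316.4, 83.1], 0.76)]
```

View pics/w2.png

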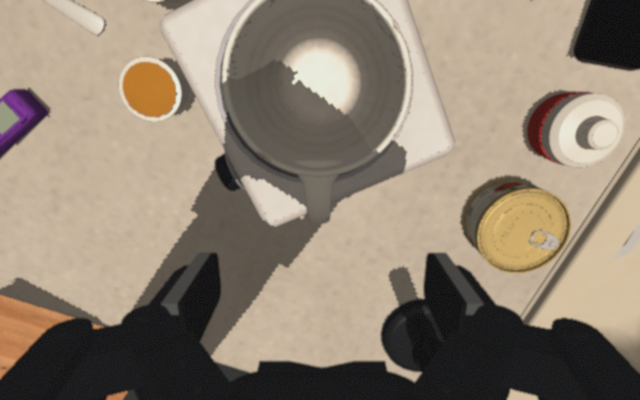

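Close up, the handle runs from (317,175) to (317,220), centred between the fingertips at columns 217 and 427.

Run:
```python
from h import *
np.set_printoptions(precision=1,suppress=True)
p=load("w2");q=load("w1")
print(tri([(p,(316,84)),(q,(326,21))]),atz(p,(316,84),173))
print(tri([(p,(317,221)),(q,(328,108))]),[atz(p,(317,221),z) for z in(145,155)])
for z in (130,148,160): print(proj(p,np.array([522,282,z])))
```

```text
(array([565.2, 337.6, 149.5]), [0.7, 0.7]) [565.2 338.  173. ]
(array([519.8, 279.8, 157.5]), [0.8, 0.8]) [array([515.9, 276.5, 145. ]), array([518.6, 279.6, 155. ])]
[319.5, 200.0]
[319.2, 210.0]
[319.0, 217.7]
```

{"op": "drive_tool", "data": {
  "commands": "0.02 0.03 -0.2 0 0 0 100;0 0 -0.23 0 0 0 100;0 0 0 0 0 0 100;0 0 0 0 0 0 0;0 0 0 0 0 0 0;0 0 0 0 0 0 0;0 0 0 0 0 0 0;0 0 0 0 0 0 0;0 0 0 0 0 0 0;0 0 0 0 0 0 0;0 0 0 0 0 0 0;0 0 0 0 0 0 0;0 0 0 0 0 0 0",
  "force": 100
}}

```text
time_s: 4.98
eef_pos: [524.2, 283.3, 150.6]
ee_rot: [0.0, 0.9, 0.435, 0.0]
force: [-3.0, -1.9, 5.7]
grip_width: 0.093
grip_force: 97.5
```

{"op": "drive_tool", "data": {
  "commands": "0 0 0.1 0 0 0 0;0 0 0.2 0 0 0 0;0 0 0.2 0 0 0 0;0 0 0.2 0 0 0 0;0 0 0 0 0 0 0;0 0 0 0 0 0 0"
}}

```text
time_s: 5.48
eef_pos: [524.1, 283.3, 219.8]
ee_rot: [0.0, 0.9, 0.435, 0.0]
force: [0.3, 0.5, -3.3]
grip_width: 0.093
grip_force: 97.4
```

```bash
python3 look.py w3 mug_handle
python3 - <<'E'
from h import *
a=cam("scene")["pixels"][130:270,190:350];w=cv2.imread("pics/w3.png")
cv2.imwrite("pics/m3.png",np.hstack([cv2.resize(a,(457,400)),cv2.resize(w[:, :],(343,400))]))
E
```

```text
t 5.48 pos [524.1 283.3 219.8] ydeg -38.4 z [ 0.001  0.    -1.   ] J [ 0.3   0.47  1.28 -0.    1.39  0.97] F [ 0.3  0.5 -3.3] w 0.093 97.4
mug_handle [([317.1, 99.8], 0.89)]
```

View pics/m3.png

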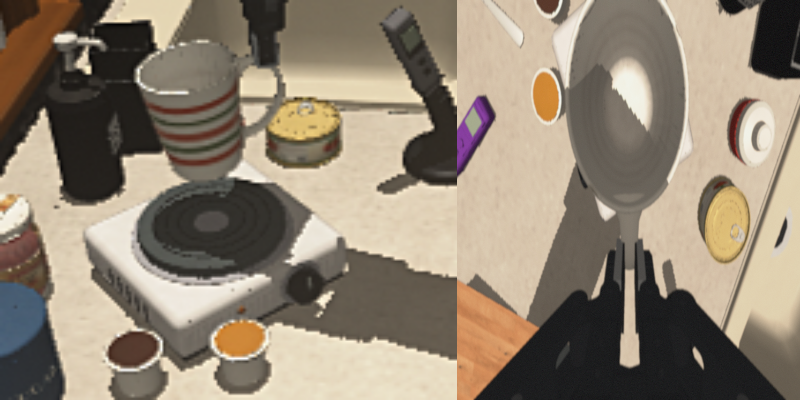

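The mug is lifted clean and nearly upright, and the plate's recess now shows at about (263.5,207.7) in the scene picture.

{"op": "drive_tool", "data": {
  "commands": "-0.15 -0.03 0 0 0 0 0;-0.3 -0.06 0 0 0 0 0;-0.3 -0.06 0 0 0 0 0;-0.3 -0.06 0 0 0 0 0;-0.3 -0.06 0 0 0 0 0;-0.3 -0.06 0 0 0 0 0;-0.3 -0.06 0 0 0 0 0;-0.2 -0.05 -0.1 0 0 0 0;-0.1 -0.02 -0.2 0 0 0 0;0 0 -0.3 0 0 0 0;0 0 -0.3 0 0 0 0;0 0 -0.2 0 0 0 0;0 0 -0.15 0 0 0 0;0 0 0 0 0 0 0;0 0 0 0 0 0 0"
}}

```text
time_s: 6.88
eef_pos: [298.5, 237.1, 94.4]
ee_rot: [-0.0, 0.9, 0.435, -0.001]
force: [0.8, 0.4, -2.9]
grip_width: 0.093
grip_force: 97.4
```

Run:
```python
from h import *
np.set_printoptions(precision=1,suppress=True)
st();a=cam("scene");b=cam("top")
cv2.imwrite("pics/s4.png",a["pixels"]);cv2.imwrite("pics/t4.png",b["pixels"])
A=cv2.resize(a["pixels"][160:300,200:360],None,fx=2.5,fy=2.5,interpolation=2);B=cv2.resize(b["pixels"][100:240,220:380],None,fx=2.5,fy=2.5,interpolation=2)
cv2.imwrite("pics/m4.png",np.hstack([A,B]))
for p in(a,b):print(boxes_of(p,"mug"))
```

```text
t 6.88 pos [298.5 237.1  94.4] ydeg -38.4 z [-0. -0. -1.] J [0.4 0.2 2.1 0.  0.9 1. ] F [ 0.8  0.4 -2.9] w 0.093 97.4
[{'position': [344.1, 227.7], 'confidence': 0.57}, {'position': [275.3, 251.5], 'confidence': 0.44}, {'position': [346.4, 180.3], 'confidence': 0.28}]
[{'position': [309.4, 213.9], 'confidence': 0.69}]
```

View pics/m4.png

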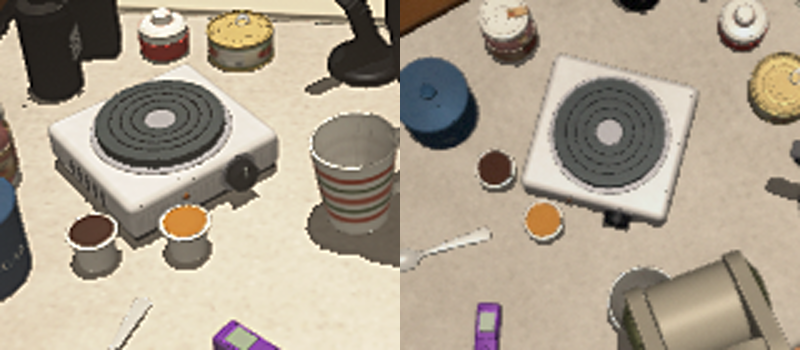

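The mug hangs upright just above open worktop. The recess shows at scene (264,207.6) and top (304,152.8).

{"op": "drive_tool", "data": {
  "commands": "0 0 -0.06 0 0 0 0;0 0 -0.04 0 0 0 0;0 0 -0.02 0 0 0 0;0 0 0 0 0 0 0"
}}

```text
time_s: 7.42
eef_pos: [299.0, 237.3, 82.5]
ee_rot: [-0.0, 0.9, 0.435, -0.0]
force: [0.1, 0.2, -2.4]
grip_width: 0.089
grip_force: 97.4
```

Run:
```python
from h import *
np.set_printoptions(precision=1,suppress=True)
a=cam("scene");b=cam("top")
print(tri([(a,(264,207.6)),(b,(304,152.8))]),atz(b,(304,152.8),67.5),atz(a,(264,207.6),67.5))
# blob refine
for p,c in((a,(264,208)),(b,(304,153))):
    g=cv2.cvtColor(p["pixels"],cv2.COLOR_BGR2GRAY)[int(c[1])-12:int(c[1])+13,int(c[0])-12:int(c[0])+13]
    m=(g>130).astype(np.uint8);n,l,s,ce=cv2.connectedComponentsWithStats(m);k=l[12,12];print(s[k],ce[k]+np.array(c)-12,atz(p,ce[k]+np.array(c)-12,67.5))
```

```text
(array([560.9, 334.8,  59.5]), [0.5, 0.5]) [559.2 334.7  67.5] [552.9 341.5  67.5]
[ 6  8 12  7 72] [263.5 207.1] [555.6 340.5  67.5]
[ 6  7 11 10 82] [303.3 152.5] [560.3 336.9  67.5]
```

{"op": "drive_tool", "data": {
  "commands": "0 0 -0.01 0 0 0 0;0 0 -0.01 0 0 0 0;0 0 0 0 0 0 0"
}}

```text
time_s: 7.77
eef_pos: [298.9, 237.2, 80.8]
ee_rot: [0.0, 0.9, 0.435, -0.0]
force: [-2.3, -1.9, 1.6]
grip_width: 0.09
grip_force: 98.0
```

{"op": "drive_tool", "data": {
  "commands": "0 0 -0.005 0 0 0 0;0 0 0 0 0 0 20;0 0 0 0 0 0 25;0 0 0 0 0 0 50;0 0 0 0 0 0 80;0 0 0 0 0 0 100;0 0 0 0 0 0 100;0 0 0.1 0 0 0 100;0 0 0.2 0 0 0 100;0 0 0.35 0 0 0 100;0 0 0.4 0 0 0 100;0 0 0.4 0 0 0 100;0 0 0.4 0 0 0 100;0 0 0.4 0 0 0 100;0 0 0 0 0 0 100"
}}

```text
time_s: 9.02
eef_pos: [300.8, 238.1, 312.0]
ee_rot: [0.001, 0.9, 0.435, 0.006]
force: [-0.2, 0.2, 1.1]
grip_width: 1.001
grip_force: 0.0
```

```bash
python3 look.py w5 mug dock probe_grip probe
python3 - <<'E'
from h import *
b=cam("top")["pixels"];w=cv2.imread("pics/w5.png");a=cam("scene")["pixels"]
A=cv2.resize(a[90:250,270:430],(400,400),interpolation=2);B=cv2.resize(w,(400,250))
B=np.vstack([B,cv2.resize(b[140:260,250:420],(400,282))])[:400]
cv2.imwrite("pics/m5.png",np.hstack([A,B]))
E
```

```text
t 9.02 pos [300.8 238.1 312. ] ydeg -38.4 z [ 0.011  0.004 -1.   ] J [ 0.36 -0.07  1.7   0.    1.5   1.03] F [-0.2  0.2  1.1] w 1.001 0.0
mug [([315.6, 94.4], 0.75)]
dock [([513.9, 170.9], 0.84)]
probe_grip [([599.1, 160.6], 0.85), ([126.9, 19.9], 0.59)]
probe [([596.6, 159.2], 0.88), ([127.9, 17.3], 0.61)]
```

View pics/m5.png

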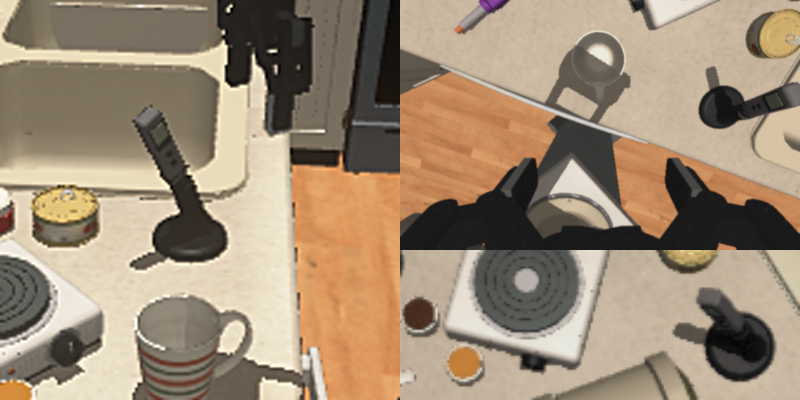

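The mug stands upright on the worktop, clear of the hot plate, and the probe leans left in its dock with the display facing the robot. Next I take two closer looks at the probe.

{"op": "drive_tool", "data": {
  "commands": "0.25 -0.27 0 0 0 0.103 100;0.25 -0.27 0 0 0 0.103 100;0.25 -0.27 0 0 0 0.103 100;0.25 -0.27 0 0 0 0.103 100;0 0 0 0 0 0 100;0 0 0 0 0 0 100"
}}

```text
time_s: 9.87
eef_pos: [399.5, 128.2, 304.3]
ee_rot: [-0.001, 0.819, 0.573, -0.001]
force: [0.2, -0.6, -0.3]
grip_width: 0.998
grip_force: 0.0
```

```bash
python3 look.py wb probe_grip probe dock
```

```text
t 9.87 pos [399.5 128.2 304.3] ydeg -20.0 z [-0.002  0.    -1.   ] J [0.03 0.02 1.63 0.   1.49 0.38] F [ 0.2 -0.6 -0.3] w 0.998 0.0
probe_grip [([446.2, 168.6], 0.56)]
probe [([442.9, 169.3], 0.91), ([508.5, 88.8], 0.48), ([358.8, 3.9], 0.34)]
dock [([394.7, 177.4], 0.93)]
```

{"op": "drive_tool", "data": {
  "commands": "0.08 -0.32 0.02 0 0 0 100;0.08 -0.32 0.02 0 0 0 100;0.08 -0.32 0.02 0 0 0 100;0.08 -0.32 0.02 0 0 0 100;0.08 -0.32 0.02 0 0 0 100;0 0 0 0 0 0 100;0 0 0 0 0 0 100"
}}

```text
time_s: 10.65
eef_pos: [439.0, -30.9, 315.2]
ee_rot: [-0.0, 0.819, 0.574, -0.0]
force: [-0.4, 0.2, -0.2]
grip_width: 0.998
grip_force: 0.0
```

```bash
python3 look.py wa probe_grip probe dock; python3 -c "
import cv2,numpy as np
a=cv2.imread('pics/wa.png')[0:300,120:520];b=cv2.imread('pics/wb.png')[0:300,240:640]
cv2.imwrite('pics/m6.png',np.vstack([np.hstack([b,a])]))"
```

```text
t 10.65 pos [439.  -30.9 315.2] ydeg -19.9 z [-0.  0. -1.] J [-0.34  0.07  1.56  0.    1.52  0.01] F [-0.4  0.2 -0.2] w 0.998 0.0
probe_grip [([340.0, 24.3], 0.92)]
probe [([337.2, 25.4], 0.65)]
dock [([331.5, 74.6], 0.73), ([337.6, 25.5], 0.51)]
```

View pics/m6.png

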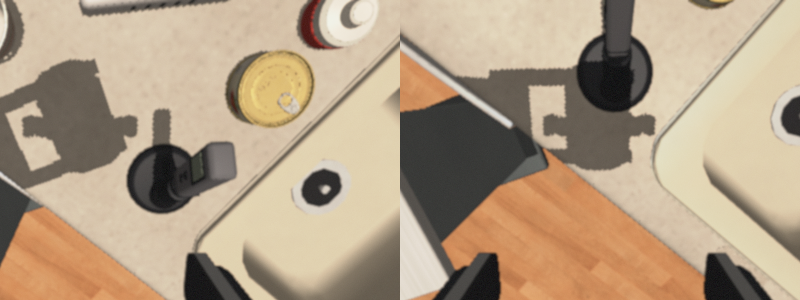

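The left half (view B) shows the probe's square end at about (462,160) with the foot at (402,180). The right half (view A) shows the probe running straight up the picture, so its lean lies along the tool's x axis. One more view from between will fix the axis.

{"op": "drive_tool", "data": {
  "commands": "0 0.3 0.05 0 0 0 100;0 0.3 0.05 0 0 0 100;0 0 0 0 0 0 100;0 0 0 0 0 0 100"
}}

```text
time_s: 11.18
eef_pos: [438.7, 31.1, 325.6]
ee_rot: [0.0, 0.817, 0.576, 0.0]
force: [-0.1, -0.3, 0.5]
grip_width: 1.002
grip_force: 0.0
```

```bash
python3 look.py wc probe_grip probe dock
python3 - <<'E'
from h import *
p=load("wc");print(proj(p,np.array([502,108,200.])),proj(p,np.array([480,47,0])))
b=load("wb");print(proj(b,np.array([502,108,200.])))
s=cam("scene");t=cam("top")
for n,q in(("sS",s),("sT",t)):
    np.save(f"pics/{n}.npy",np.r_[q["M"].ravel(),q["f"],q["cx"],q["cy"]]);print(proj(q,np.array([502,108,200.])))
def cr(im,u,v,w,h,k): return cv2.resize(im[v:v+h,u:u+w],(w*k,h*k),interpolation=cv2.INTER_CUBIC)
c=cv2.imread("pics/wc.png");bb=cv2.imread("pics/wb.png")
u,v=proj(p,np.array([490,75,120.]));u=int(u);v=int(v);print(u,v)
v0=max(0,v-75);u0=u-50
print("C off",u0,v0)
im=np.zeros((600,800,3),np.uint8)
im[0:300,0:400]=cr(c,u0-17,v0,133,150,3)[:300,:400] if 0 else cv2.resize(c[v0:v0+150,u0-50:u0+150],(400,300),interpolation=2)
im[0:300,400:800]=cr(bb,360,120,133,100,3)[:300,:399].repeat(1,1) if 0 else cv2.resize(bb[120:220,360:493],(400,300),interpolation=2)
im[300:600,0:400]=cr(s["pixels"],300,120,80,60,5)
im[300:600,400:800]=cr(t["pixels"],360,140,80,60,5)
cv2.imwrite("pics/m7.png",im)
E
```

```text
t 11.18 pos [438.7  31.1 325.6] ydeg -19.6 z [ 0.001 -0.    -1.   ] J [-0.2   0.06  1.54 -0.    1.54  0.15] F [-0.1 -0.3  0.5] w 1.002 0.0
probe_grip []
probe [([361.0, 68.8], 0.91)]
dock [([341.2, 121.8], 0.71)]
[366.2, 56.1] [345.9, 118.7]
[459.3, 164.9]
[329.2, 134.9]
[382.0, 160.6]
354 100
C off 304 25
```

View pics/m7.png

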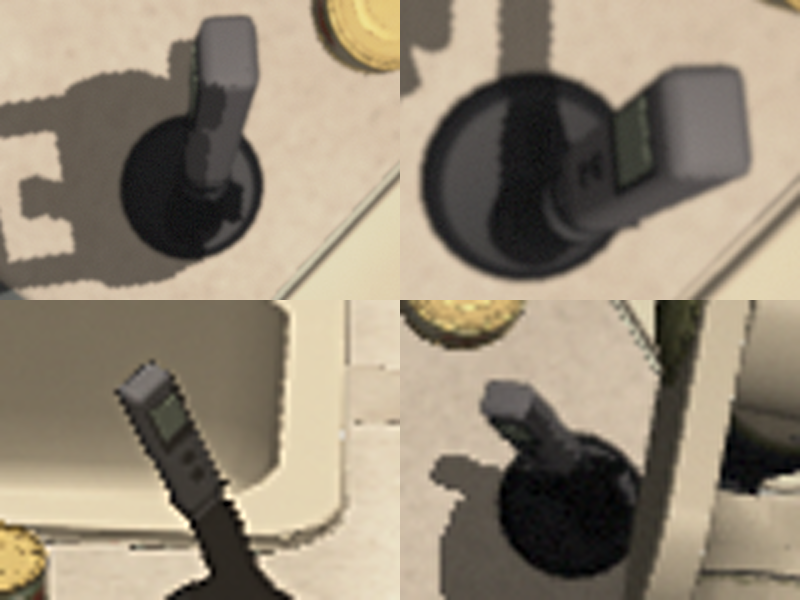

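All four crops show the probe clearly. The end face is at C (368,50), B (462,161), scene (328.6,136.4) and top (381.4,159.8). The shoulder is at C (358.5,115), B (416,191), scene (340,160) and top (392,170).

Run:
```python
from h import *
np.set_printoptions(precision=3,suppress=True)
C,B,S,T=[load(n) for n in("wc","wb","sS","sT")]
E=[(C,(368,50)),(B,(462.3,160.7)),(S,(328.6,136.4)),(T,(381.4,159.8))]
H=[(C,(358.5,115)),(B,(416,191)),(S,(340,160)),(T,(392,170))]
F=[(C,(254+191/2,25+187/2)),(B,(360+130/3-0,120+175/3))]
for o in(E,E[:2],H,H[:2],F):print(tri(o))
e=tri(E)[0];h=tri(H)[0];d=e-h;L=np.linalg.norm(d);d/=L;print(L,d,"tilt",np.degrees(np.arccos(d[2])),"az",np.degrees(np.arctan2(d[1],d[0])))
# twist: end face sides in C (u=22 side along image x)
for q in((203,18),(252,18),(256,80),(200,85)): print(atz(C,(254+q[0]/2,25+q[1]/2),e[2]))
```

```text
(array([504.836, 109.905, 196.355]), [1.8, 1.3, 1.9, 0.7])
(array([504.051, 111.424, 202.924]), [0.1, 0.1])
(array([490.907,  61.629,  98.97 ]), [4.2, 8.9, 3.2, 7.9])
(array([488.364,  54.199,  80.639]), [3.6, 3.6])
(array([485.022,  46.443,   4.978]), [0.7, 0.7])
109.58268709343693 [0.127 0.441 0.889] tilt 27.291346982216584 az 73.9051620602937
[499.667 125.28  196.355]
[516.693 119.214 196.355]
[511.882  98.064 196.355]
[491.392 103.473 196.355]
```

{"op": "drive_tool", "data": {
  "commands": "0.18 0.26 0 0 0 0.058 100;0.18 0.26 -0.04 -0.138 0.042 0 100;0.18 0.26 -0.05 -0.138 0.042 0 100;0.18 0.25 -0.05 -0.138 0.042 0 100;0 0 -0.1 -0.139 0.043 0 100;0 0 -0.25 0 0 0 100;0 0 -0.25 0 0 0 100;0 0 0 0 0 0 100;0 0 0 0 0 0 100"
}}

```text
time_s: 12.23
eef_pos: [510.9, 131.8, 251.1]
ee_rot: [0.134, 0.784, 0.578, -0.182]
force: [0.7, -0.0, 0.8]
grip_width: 1.001
grip_force: 0.0
```

```bash
python3 look.py wd probe_grip probe
python3 - <<'E'
from h import *
p=load("wd");s=sense();M=Rq(s["ee_rot"]);print(np.round(M,3))
e=np.array([504.3,110.5,200.])
d=np.array([.128,.419,.899])
print("end",proj(p,e),"grip",proj(p,e-42*d),"mouth",proj(p,e-115*d))
E
```

```text
t 12.23 pos [510.9 131.8 251.1] ydeg -17.2 z [-0.13  -0.42  -0.898] J [ 0.22  0.47  1.26 -0.39  1.64  0.54] F [ 0.7 -0.   0.8] w 1.001 0.0
probe_grip [([321.9, 187.3], 0.61)]
probe [([318.6, 187.1], 0.75)]
[[ 0.269  0.955 -0.126]
 [ 0.858 -0.297 -0.419]
 [-0.437  0.005 -0.899]]
end [320.6, 203.7] grip [320.9, 184.8] mouth [321.2, 163.1]
```

View pics/wd.png

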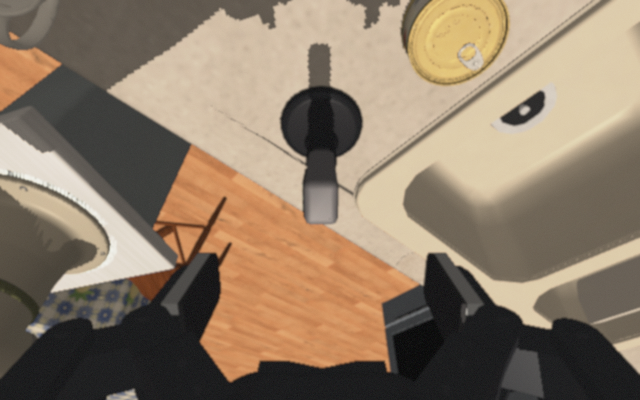

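The view shows the probe end-on and centred between the fingers, with its end face at (320,201) and the prediction at (320.6,203.7). The approach axis is good, so I go in along it and grip.

{"op": "drive_tool", "data": {
  "commands": "-0.025 -0.08 -0.18 0 0 0 100;-0.025 -0.08 -0.18 0 0 0 100;-0.025 -0.08 -0.18 0 0 0 100;-0.025 -0.08 -0.18 0 0 0 100;-0.022 -0.08 -0.176 0 0 0 100;0 0 0 0 0 0 100;0 0 0 0 0 0 0;0 0 0 0 0 0 0;0 0 0 0 0 0 0;0 0 0 0 0 0 0;0 0 0 0 0 0 0;0 0 0 0 0 0 0;0 0 0 0 0 0 0;0 0 0 0 0 0 0",
  "force": 80
}}

```text
time_s: 13.55
eef_pos: [499.1, 92.6, 162.4]
ee_rot: [0.135, 0.784, 0.578, -0.18]
force: [-0.3, 2.6, 5.5]
grip_width: 0.247
grip_force: 78.2
```

{"op": "drive_tool", "data": {
  "commands": "0.013 0.042 0.09 0 0 0 0;0.013 0.042 0.09 0 0 0 0;0 0 0 0 0 0 0"
}}

```text
time_s: 13.8
eef_pos: [502.1, 101.4, 181.7]
ee_rot: [0.135, 0.785, 0.578, -0.18]
force: [-1.3, -0.5, -0.5]
grip_width: 0.25
grip_force: 78.6
```

{"op": "drive_tool", "data": {
  "commands": "0.02 0.067 0.144 0 0 0 0;0.02 0.067 0.144 0 0 0 0;0.02 0.067 0.144 0 0 0 0;0.02 0.067 0.144 0 0 0 0;0.02 0.067 0.144 0 0 0 0;0 0 0.2 0 0 0 0;0 0 0.2 0 0 0 0;0 0.1 0.2 0.138 -0.042 0 0;0 0.2 0 0.138 -0.042 0 0;0 0.2 0 0.138 -0.042 0 0;0 0.2 0 0.139 -0.043 0 0;0 0 0 0 0 0 0;0 0 0 0 0 0 0"
}}

```text
time_s: 14.88
eef_pos: [511.2, 203.3, 311.9]
ee_rot: [0.001, 0.805, 0.593, -0.001]
force: [0.7, -0.2, -2.1]
grip_width: 0.252
grip_force: 78.6
```

```bash
cat > spot.py <<'E'
import sys
from h import *
st();p=cam("wrist");n=sys.argv[1];cv2.imwrite(f"pics/{n}.png",p["pixels"]);np.save(f"pics/{n}.npy",np.r_[p["M"].ravel(),p["f"],p["cx"],p["cy"]])
for k in("plate_spot","hotplate","probe"): print(k,[(np.round(x["position"],1).tolist(),round(x["confidence"],2)) for x in boxes_of(p,k)][:3])
u=proj(p,np.array([558,337,67.5]));print("pred",u)
g=cv2.cvtColor(p["pixels"],cv2.COLOR_BGR2GRAY)
m=(g>125).astype(np.uint8);_,l,s,ce=cv2.connectedComponentsWithStats(m)
for k in range(1,len(s)):
    if 80<s[k,4]<4000 and np.hypot(*(ce[k]-u))<90: print(s[k],ce[k],np.round(atz(p,ce[k],67.5),1))
E
python3 spot.py p1
python3 - <<'E'
from h import *
s=cam("scene")
M=sense();print(boxes_of(s,"probe_tip"),boxes_of(s,"probe"),proj(s,M["eef_pos"]-np.array([0,0,148])))
E
```

```text
t 14.88 pos [511.2 203.3 311.9] ydeg -17.2 z [-0.001 -0.003 -1.   ] J [ 0.17  0.33  1.25 -0.    1.57  0.47] F [ 0.7 -0.2 -2.1] w 0.252 78.6
plate_spot [([323.4, 53.3], 0.58)]
hotplate [([323.2, 51.1], 0.61)]
probe [([320.4, 257.2], 0.86), ([323.7, 54.8], 0.36)]
pred [325.9, 13.6]
[310   0  35  32 925] [326.99567568  14.40216216] [558.9 336.   67.5]
[300   3  50  41 596] [323.51342282  30.06040268] [551.2 323.   67.5]
[291  15  61  41 598] [319.31103679  44.04180602] [543.  311.5  67.5]
[282  33  27  27 206] [294.6407767  48.7038835] [516.9 314.9  67.5]
[335  40  32  27 258] [349.67829457  55.77906977] [570.2 291.   67.5]
[{'position': [355.2, 336.0], 'confidence': 0.6}, {'position': [341.9, 225.4], 'confidence': 0.58}] [{'position': [303.7, 122.5], 'confidence': 0.82}, {'position': [311.8, 309.4], 'confidence': 0.77}, {'position': [272.7, 252.3], 'confidence': 0.72}, {'position': [264.0, 220.2], 'confidence': 0.38}] [306.1, 159.8]
```

Run:
```python
from h import *
s=cam("scene");t=cam("top");cv2.imwrite("pics/bgS.png",s["pixels"]);cv2.imwrite("pics/bgT.png",t["pixels"])
```

{"op": "drive_tool", "data": {
  "commands": "0.06 0.16 0 0 0 0 0;0.1 0.28 0 0 0 0 0;0.1 0.28 0 0 0 0 0;0.1 0.28 -0.07 0 0 0 0;0.07 0.2 -0.2 0 0 0 0;0.05 0.13 -0.2 0 0 0 0;0 0 -0.1 0 0 0 0;0 0 0 0 0 0 0;0 0 0 0 0 0 0"
}}

```text
time_s: 16.08
eef_pos: [559.4, 336.6, 255.1]
ee_rot: [0.0, 0.805, 0.593, -0.0]
force: [0.1, 0.8, -0.4]
grip_width: 0.251
grip_force: 78.5
```

```bash
python3 spot.py p2
python3 - <<'E'
from h import *
s=cam("scene");cv2.imwrite("pics/fgS.png",s["pixels"])
e=sense()["eef_pos"];M=Rq(sense()["ee_rot"])
d=np.abs(s["pixels"].astype(int)-cv2.imread("pics/bgS.png")).max(2)>25
print("scene: dist-from-tip -> predicted uv, changed column span near it")
for k in range(-6,90,6):
    X=e+M[:,2]*(148-k);u,v=proj(s,X);r=int(round(v));c=np.where(d[r,int(u)-20:int(u)+21])[0]
    print(k,u,v,(c.min()+int(u)-20,c.max()+int(u)-20,len(c)) if len(c) else None)
w=load("p2");im=cv2.imread("pics/p2.png");prev=cv2.imread("pics/p1.png")
same=np.abs(im.astype(int)-prev).max(2)<12
print("wrist")
for k in range(-12,90,6):
    X=e+M[:,2]*(148-k);u,v=proj(w,X);r=int(round(v));c=np.where(same[r,int(u)-25:int(u)+26])[0]
    print(k,u,v,im[r,int(u)],(c.min()+int(u)-25,c.max()+int(u)-25,len(c)) if len(c) else None)
E
```

```text
t 16.08 pos [559.4 336.6 255.1] ydeg -17.2 z [-0. -0. -1.] J [ 0.36  0.59  0.99 -0.    1.55  0.66] F [ 0.1  0.8 -0.4] w 0.251 78.5
plate_spot [([317.0, 140.0], 0.83), ([423.1, 279.7], 0.66)]
hotplate [([318.2, 137.7], 0.87), ([323.1, 259.9], 0.56)]
probe [([319.7, 256.8], 0.76), ([46.8, 84.5], 0.58)]
pred [319.5, 161.9]
[296  69  19  11  81] [305.28395062  73.03703704] [570.3 420.4  67.5]
[234 134  34  71 822] [246.66666667 163.65693431] [488.6 356.7  67.5]
scene: dist-from-tip -> predicted uv, changed column span near it
-6 261.9 195.6 (np.int64(249), np.int64(281), 24)
0 261.6 193.8 (np.int64(259), np.int64(262), 4)
6 261.4 191.9 (np.int64(259), np.int64(262), 4)
12 261.1 190.1 (np.int64(258), np.int64(263), 6)
18 260.9 188.3 (np.int64(257), np.int64(263), 7)
24 260.7 186.4 (np.int64(257), np.int64(263), 7)
30 260.4 184.5 (np.int64(257), np.int64(258), 2)
36 260.2 182.6 (np.int64(257), np.int64(262), 4)
42 259.9 180.7 (np.int64(256), np.int64(262), 6)
48 259.7 178.8 (np.int64(256), np.int64(261), 6)
54 259.4 176.9 (np.int64(256), np.int64(262), 6)
60 259.2 174.9 (np.int64(256), np.
[... 555 characters left out ...]
nt64(313), np.int64(328), 16)
24 321.5 178.6 [27 29 31] (np.int64(313), np.int64(329), 17)
30 321.4 180.6 [45 42 45] (np.int64(313), np.int64(329), 17)
36 321.4 182.7 [42 42 44] (np.int64(311), np.int64(331), 21)
42 321.4 184.8 [56 56 57] (np.int64(305), np.int64(337), 33)
48 321.4 187.1 [57 57 59] (np.int64(305), np.int64(337), 33)
54 321.4 189.4 [54 56 58] (np.int64(305), np.int64(337), 33)
60 321.3 191.9 [56 54 58] (np.int64(304), np.int64(337), 34)
66 321.3 194.5 [56 57 60] (np.int64(304), np.int64(338), 35)
72 321.3 197.2 [56 56 60] (np.int64(303), np.int64(339), 37)
78 321.3 200.0 [54 54 57] (np.int64(303), np.int64(338), 36)
84 321.2 203.0 [55 54 58] (np.int64(304), np.int64(339), 36)
```

Run:
```python
from h import *
e=sense()["eef_pos"];M=Rq(sense()["ee_rot"])
w=load("p2");im=cv2.imread("pics/p2.png");prev=cv2.imread("pics/p1.png")
same=np.abs(im.astype(int)-prev).max(2)<12
for r in range(130,206,3):
    c=np.where(same[r,290:352])[0]+290;print(r,len(c),(c.min(),c.max()) if len(c) else "",im[r,321],end=" | ")
print()
P=lambda k,x:proj(w,e+M[:,2]*(148-k)+M[:,0]*x)
print("tip",P(0,5.5),P(0,-5.5),"sleeve end",P(16,8),P(16,-8),"shoulder",P(72,13),P(84,13),P(84,15))
```

```text
130 0  [43 43 44] | 133 0  [51 53 51] | 136 0  [51 53 52] | 139 0  [51 53 52] | 142 0  [51 53 52] | 145 0  [74 76 80] | 148 0  [92 93 98] | 151 0  [91 93 99] | 154 1 (np.int64(308), np.int64(308)) [91 94 99] | 157 4 (np.int64(308), np.int64(323)) [92 94 99] | 160 0  [88 91 96] | 163 6 (np.int64(318), np.int64(323)) [72 81 97] | 166 15 (np.int64(314), np.int64(328)) [70 74 83] | 169 17 (np.int64(309), np.int64(327)) [75 75 79] | 172 15 (np.int64(313), np.int64(327)) [73 75 79] | 175 17 (np.int64(292), np.int64(328)) [73 75 79] | 178 17 (np.int64(313), np.int64(329)) [39 40 43] | 181 18 (np.int64(290), np.int64(329)) [45 42 45] | 184 25 (np.int64(309), np.int64(333)) [47 47 49] | 187 33 (np.int64(305), np.int64(337)) [57 57 59] | 190 33 (np.int64(305), np.int64(337)) [56 56 58] | 193 35 (np.int64(304), np.int64(338)) [54 56 58] | 196 37 (np.int64(303), np.int64(339)) [53 54 56] | 199 36 (np.int64(303), np.int64(338)) [57 55 59] | 202 37 (np.int64(303), np.int64(339)) [54 55 57] | 205 37 (np.int64(303), np.int64(339)) [56 55 58] | 
tip [321.5, 165.3] [321.5, 177.5] sleeve end [321.5, 166.7] [321.5, 185.3] shoulder [321.3, 178.8] [321.2, 183.7] [321.2, 180.7]
```

{"op": "drive_tool", "data": {
  "commands": "-0.01 -0.025 0 0 0 0 0;0 0 -0.1 0 0 0 0;0 0 -0.1 0 0 0 0;0 0 -0.08 0 0 0 0;0 0 -0.04 0 0 0 0;0 0 0 0 0 0 0;0 0 0 0 0 0 0;0 0 0 0 0 0 0"
}}

```text
time_s: 17.0
eef_pos: [558.6, 334.8, 223.1]
ee_rot: [0.0, 0.805, 0.593, 0.0]
force: [0.6, 0.1, -1.0]
grip_width: 0.242
grip_force: 78.5
```

```bash
cat > fz.py <<'E'
from h import *
f=[]
for i in range(8): capture("top");f.append(sense()["force"])
f=np.array(f);s=sense();print(round(s["time_s"],2),"pos",np.round(s["eef_pos"],2),"F",f.mean(0).round(2),"sd",f.std(0).round(2))
E
python3 fz.py
```

```text
17.4 pos [558.46 334.72 222.79] F [-0.1  -0.08 -1.27] sd [0.59 0.42 0.43]
```

{"op": "drive_tool", "data": {
  "commands": "0 0 -0.03 0 0 0 0;0 0 -0.03 0 0 0 0;0 0 -0.02 0 0 0 0;0 0 0 0 0 0 0;0 0 0 0 0 0 0"
}}

```text
time_s: 17.82
eef_pos: [558.4, 334.7, 214.6]
ee_rot: [-0.0, 0.805, 0.593, -0.0]
force: [0.2, -0.5, -1.0]
grip_width: 0.251
grip_force: 78.6
```

```bash
python3 fz.py
```

```text
18.22 pos [558.45 334.69 214.73] F [ 0.03 -0.15 -1.06] sd [0.39 0.45 0.34]
```

{"op": "drive_tool", "data": {
  "commands": "0 0 -0.02 0 0 0 0;0 0 0 0 0 0 0;0 0 0 0 0 0 0"
}}

```text
time_s: 18.47
eef_pos: [558.6, 334.7, 212.8]
ee_rot: [0.0, 0.805, 0.593, 0.0]
force: [0.9, 0.0, 0.6]
grip_width: 0.249
grip_force: 78.9
```

```bash
python3 fz.py
```

```text
18.87 pos [558.51 334.71 212.75] F [ 0.64 -0.29  0.29] sd [0.91 0.48 0.41]
```

{"op": "drive_tool", "data": {
  "commands": "0 0 -0.02 0 0 0 0;0 0 0 0 0 0 0;0 0 0 0 0 0 0"
}}

```text
time_s: 19.12
eef_pos: [558.5, 334.7, 210.7]
ee_rot: [0.0, 0.805, 0.593, 0.0]
force: [0.9, -0.1, 2.2]
grip_width: 0.25
grip_force: 79.0
```

```bash
python3 fz.py
```

```text
19.52 pos [558.48 334.73 210.74] F [0.58 0.03 1.36] sd [0.32 0.39 0.5 ]
```

{"op": "drive_tool", "data": {
  "commands": "0 0 -0.024 0 0 0 0;0 0 0 0 0 0 0;0 0 0 0 0 0 0"
}}

```text
time_s: 19.77
eef_pos: [558.5, 334.7, 208.3]
ee_rot: [0.0, 0.805, 0.593, 0.0]
force: [0.1, 0.3, 2.8]
grip_width: 0.244
grip_force: 79.1
```

```bash
python3 fz.py; python3 look.py pf probe hotplate plate_spot
python3 - <<'E'
from h import *
w=load("pf");im=cv2.imread("pics/pf.png")
u,v=proj(w,np.array([559,336,67.5]));print("spot",u,v,[proj(w,np.array([559,336,67.5])+18*np.array(d)) for d in((.955,-.297,0),(-.955,.297,0),(.297,.955,0))])
g=cv2.cvtColor(im,cv2.COLOR_BGR2GRAY)
for r in range(int(v)-26,int(v)+12,3):print(r,g[r,290:352:2])
E
```

```text
20.17 pos [558.47 334.7  208.31] F [0.86 0.26 2.36] sd [0.63 0.36 0.29]
t 20.17 pos [558.5 334.7 208.3] ydeg -17.2 z [ 0.  0. -1.] J [ 0.36  0.61  1.09 -0.    1.44  0.66] F [1.5 0.5 2.2] w 0.244 79.1
probe [([31.5, 76.9], 0.85), ([320.1, 257.9], 0.55)]
hotplate [([315.6, 140.4], 0.9)]
plate_spot [([317.0, 143.9], 0.71)]
spot 321.0 172.1 [[342.0, 172.1], [300.1, 172.1], [321.0, 151.4]]
146 [52 53 42 41 48 52 54 52 52 53 53 52 53 54 51 54 51 53 54 54 54 53 53 52
 54 53 55 49 44 44 52]
149 [49 41 45 54 54 50 51 53 49 54 51 53 53 51 51 52 52 53 50 53 56 55 53 51
 54 53 52 54 52 44 45]
152 [41 51 53 54 53 52 52 53 49 53 49 51 60 67 76 79 76 75 65 57 53 51 51 52
 52 54 52 55 53 53 47]
155 [47 53 52 54 53 55 53 50 52 57 73 86 91 92 91 91 93 90 92 91 85 71 56 51
 54 50 52 54 53 53 50]
158 [53 52 54 53 53 52 52 50 65 86 92 94 93 94 92 93 94 95 95 92 95 93 86 61
 52 52 51 54 53 51 50]
161 [53 52 52 54 49 53 52 70 91 93 92 91 93 93 93 92 92 93 93 93 92 90 93 89
 67 51 50 52 54 52 50]
164 [52 55 53 52 52 52 62 87 92 91 91 92 89 91 90 87 87 89 90 91 90 91 93 93
 86 56 50 53 54 51 52]
167 [55 51 54 52 51 52 76 92 93 93 93 93 85 78 75 75 77 79 81 89 92 94 93 93
 92 68 50 53 52 51 52]
170 [54 54 54 51 52 50 79 91 92 93 93 84 74 75 75 75 77 75 77 77 87 92 94 89
 89 74 51 52 53 52 53]
173 [53 54 55 51 53 50 77 91 90 92 91 77 73 74 76 78 76 75 75 74 82 94 92 93
 91 74 50 52 51 52 52]
176 [52 55 51 51 53 48 65 89 93 94 89 74 75 75 72 70 72 76 78 73 77 90 93 94
 88 64 47 53 53 53 52]
179 [53 53 52 52 54 50 50 76 92 92 83 60 47 41 35 33 30 35 40 47 62 87 92 90
 75 52 51 53 54 55 51]
182 [53 52 51 50 54 52 49 50 70 68 53 45 45 44 45 46 48 45 45 46 45 50 66 63
 45 49 53 51 52 50 49]
```

```bash
python3 -c "
from rig import *
print(finish_job())"
```

```text
the job is handed in; nothing more can be done
None
```

The job is handed in: the mug stands upright on the worktop, clear of the hot plate. The thermometer is held upright with its tip in the plate's recess, pushed in by about 6 mm (half-way) from the force and height readings, after roughly 20 s.

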